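# Lock the sleeve in the holding fixture and brush its bore

## Task

Swing the holding fixture's clamp arm fully shut over the sleeve, then lock it with the orange-handled pin from the rack, pushed fully home through the arm's eye into the post. With the arm locked, take the tube brush and scrub the sleeve's bore: all the way down to the bottom, back up until most of the bristles are out of the sleeve, and all the way down once more; then stand the brush upright in its stand again. Leave the sleeve seated and do not disturb the bolts in the rack or the other parts on the bench.

Things in the scene. Friction and masses are not known exactly. Their poses are not given: they have to be found in the camera images.
- fixture: Blue holding fixture, fixed: base plate 100 mm (x) by 240 mm (y), 15 mm thick. Origin at the underside, under the centre of the sleeve's seat (a ring 7 mm high). Its y axis runs from the arm's hinge post (65 mm towards -y) to the pin post (65 mm towards +y), z up. With the arm shut its top lies 87 mm above the bench, its 46 mm opening over the bore.
- clamp_arm (a joint): Angle of the aluminium clamp arm (60 mm wide, 10 mm thick, level, top 87 mm above the bench) about its vertical hinge, rad. 0 = fully shut against its stop, arm along the fixture's +y with its eye over the post's hole; grows as it swings open towards the fixture's -x (counter-clockwise seen from above). Stiff enough to stay where it is left.
- clamp_hinge (a point): On the arm's hinge axis, at the level of the arm's top. 130 mm from the eye and 170 mm from the knob.
- clamp_eye (a point): Centre of the arm's pin eye (through hole 15.5 mm wide, for the pin) at the arm's top face.
- clamp_knob (a point): Centre of the black upright knob at the arm's free end: a cylinder 16 mm wide, 32 mm tall standing on the arm's top; this point is 16 mm above the arm's top, 40 mm beyond the eye.
- pin_hole (a point): Centre of the mouth of the hole in the pin post: 14.4 mm wide, 48 mm deep, vertical, mouth 75 mm above the bench. 12 mm below the top of the shut arm.
- sleeve: Flanged steel sleeve seated in the fixture, loose, 60 mm tall, widest 66 mm, straight through bore 42 mm wide. Origin at the centre of its underside (15 mm above the bench), z up the bore.
- pin_rack: Wooden pin rack, fixed, 150 mm (x) by 44 mm (y), 55 mm tall. Three vertical holes along its x axis, 48 mm apart, hold the locking pin and two bolts in any order. Origin at the centre of its underside.
- lock_pin: Locking pin: steel shaft 12 mm wide and 48 mm long with a tapered tip, a shoulder disc 26 mm wide and 4 mm thick, above it an orange cylindrical handle 18 mm wide and 32 mm tall. Origin at the underside of the shoulder; tip 48 mm below it, top of handle 36 mm above. z along the pin, up.
- brush_stand: Grey brush stand, fixed: plate 90 by 90 mm, 8 mm thick, with an upright cup, 42 mm inside, 50 mm outside, rim 48 mm above the bench. Origin at the centre of its underside; the brush stands on the cup's floor, 8 mm above the bench.
- brush: Tube brush standing in the stand, 165 mm long: green bristles 31 mm wide from its foot to 52 mm, thin steel stem, wooden handle 20 mm wide from 85 to 165 mm above its foot. Origin at the centre of the bristle foot; z up along the handle.
- rack_bolt_a: Dark steel hex bolt in a hole of the pin rack, head 26 mm across and 11 mm tall, same 12 mm shaft as the locking pin; not the pin wanted, leave it in the rack. Origin at the underside of its head.
- rack_bolt_b: Dark steel hex bolt in a hole of the pin rack, head 26 mm across and 11 mm tall, same 12 mm shaft as the locking pin; not the pin wanted, leave it in the rack. Origin at the underside of its head.
- spare_sleeve_a: Loose flanged steel sleeve, 48 mm tall, 66 mm across, standing on the bench; bystander; leave it where it is. Origin at the centre of its underside.
- spare_sleeve_b: Loose flanged steel sleeve, 48 mm tall, 66 mm across, standing on the bench; bystander; leave it where it is. Origin at the centre of its underside.
- bearing_ring: Loose steel ring, 68 mm across, 18 mm tall; bystander; leave it where it is. Origin at the centre of its underside.
- caliper: Loose caliper lying flat, 150 mm long along its x axis, up to 12 mm thick; bystander; leave it where it is. Origin at the centre of its underside.
- bolt_a: Loose hex bolt standing on its head, head 34 mm across, 88 mm tall in all; bystander; leave it where it is. Origin at the centre of its underside.
- bolt_b: Loose hex bolt standing on its head, head 34 mm across, 88 mm tall in all; bystander; leave it where it is. Origin at the centre of its underside.
- bolt_c: Loose hex bolt standing on its head, head 34 mm across, 88 mm tall in all; bystander; leave it where it is. Origin at the centre of its underside.
Things that resemble listed ones, but are neither listed nor needed, are in the scene too. What is shaped like the lock_pin but turquoise or yellow is not meant.

How it is judged:
By the outcome, as a careful person would: the job done as asked, in the order asked, and still so for the second after the job is handed in, with the robot touching nothing.
It also fails if it takes over 72 s, if anything falls off the work surface, if the arm or the gripper's body presses on something with over 40 N, if the wrist force passes 120 N, or if a joint passes its speed limit or range.

## Robot

A 7-joint arm with a two-finger parallel gripper is mounted at the origin on the work surface. World frame = base frame: x ahead of the robot, y to its left, z up, the work surface at z = 0. Lengths are in mm, angles in rad, forces in N, time in s.
With the tool pointing down it reaches from about 400 to 875 mm from the base axis. Payload 4.4 kg.
Tool frame: the origin (TCP) lies at the very end of the fingers, on their centre line; the grasp point (between the pads) lies 19 mm behind it; z points along the fingers, y is the direction in which the jaws open and shut (so a half turn about z gives the same grasp; the last joint's range is limited). The gripper opens to 85 mm and grips with 20 to 120 N. Pads are 22 mm wide; open, the fingers measure 114 mm over their backs; the gripper's body (76 mm by 85 mm) begins 54 mm behind the grasp point. The pads swing forward as they close: fully open they stand 13 mm farther back than shut.
Start: joints at [1.05, 0.628, 0.038, 1.517, -0.027, 0.996, -0.02], TCP at [285.563, -583.928, 208.813] pointing down, gripper open.
Joint ranges: [-3.06, 3.06], [-0.37, 2.12], [-1.25, 1.32], [0.18, 2.47], [-1.1, 4.24], [0.23, 1.98], [-2.94, 2.94]. Speed limits (rad/s): [2.57, 2.57, 3.14, 3.14, 3.14, 3.14, 3.14].

## Interface

Orientations are given as [roll, pitch, yaw] about the fixed x, y, z axes, in that order (R = Rz(yaw) Ry(pitch) Rx(roll)).
In Python, from cell import ctrl, eyes gives the robot as it stands.
- The arm moves only by the tool move_arm, never from a script. Its argument "increments" is a list of rows, each a list of 6 numbers: the shift along the tool's x, y, z in cm, then the turn, a rotation vector about the tool's x, y, z in degrees. In form: [[x, y, z, wx, wy, wz], ...]. A call has 1 to 20 rows; each row is the pose to reach, as a shift and turn from the pose commanded when the call began, along the tool's axes at that moment; what a row does not reach only later rows make up. A row lasts 1/10 s, in which the tool goes at most 50 mm and 8.59 degrees, less where a joint would pass 70% of its speed; a pose out of reach is approached as far as the arm can. A call with a gripper value outside its range is refused whole. "grip" is the opening, from -1 (shut) to 1 (fully open), set as the call begins (left out, the last holds). The fingers move at their own pace and stop on an object; the grip force is fixed at half the most. Time passes only in rows, so rows that repeat a pose let the fingers close. It gives the time, the measured TCP pose, the force and the opening at its end, in the units of the state.
- ctrl.read_state(): the state, without advancing time (a new reading comes with each control period).
- eyes.get_image(name): name is "side" or "top"; returns the picture (400x640x3 uint8, red, green, blue); there is no depth.
- eyes.calibration(name): a dict with "fx", "fy", "cx", "cy" (pixels), "pose" (4x4, takes a point from camera to world coordinates). Camera axes: x right, y up, looking along -z (the intrinsics and any distortion apply to the point x, -y, -z); pixel columns grow to the right and rows downward; lengths in mm; the calibration is good to about 2 mm. A picture is of the moment at which its call begins. calibration takes no time and is no camera call.
- ctrl.finish_job(): hands the job in, once; it reports no verdict.
The state is a dict: "clock": time; "qpos": joint angles; "qd": joint speeds; "tau": joint torques, N m; "eef_pos": TCP position; "tool_rot": TCP orientation; "force": force on the tool from outside, world axes, zero at the start; "torque": the same for the moment, N m; "width": finger opening in mm.
Only numpy, scipy, OpenCV 4.12 (cv2) and the standard library are available. Lean on these libraries where they do the work, as an engineer would, in place of code of your own. Each camera call takes 0.05 s, during which the arm holds its last target. There are 200 camera calls.

## Working session

There is one attempt and no reset: what is moved stays moved. The work goes in short steps, Python scripts to look and compute and a tool call to move; the robot and the scene stay as the last step left them, time stands still between calls to the robot, and variables do not carry over. Pictures are saved under pics/ and viewed, about 8 in all and at most 12, crops included, and the job is handed in when it is done.

Besides the shell and the picture viewer there is one more tool, called after "Request:" as name(argument=value, ...), one argument or row to a line, values as JSON. move_arm: Moves the arm, as the interface text tells. Its arguments: {"type":"object","properties":{"increments":{"type":"array","items":{"type":"array","items":{"type":"number"}}},"grip":{"type":"number"}},"required":["increments"]}

```bash
mkdir -p pics; ls; python3 - <<'E'
from cell import ctrl, eyes
import cv2
for n in("top","side"):
    cv2.imwrite(f"pics/{n}0.png",eyes.get_image(n)[:,:,::-1])
    c=eyes.calibration(n);print(n,{k:(v if k!='pose' else v) for k,v in c.items()})
print(ctrl.read_state())
E
```

```text
pics
top {'fx': 385.3177131722233, 'fy': 385.3177131722233, 'cx': 317.26087620982423, 'cy': 200.28221900920644, 'pose': array([[-4.55636272e-02,  9.75929976e-01, -2.13271276e-01,
         3.73408022e+02],
       [-9.98961268e-01, -4.46378472e-02,  9.15681532e-03,
         4.40772331e+01],
       [-5.83560090e-04,  2.13466963e-01,  9.76950109e-01,
         9.76698982e+02],
       [ 0.00000000e+00,  0.00000000e+00,  0.00000000e+00,
         1.00000000e+00]])}
side {'fx': 454.8444319790586, 'fy': 454.8444319790586, 'cx': 317.59746120502336, 'cy': 208.99064664693165, 'pose': array([[-8.98806765e-01,  2.16357549e-01, -3.81229340e-01,
         4.78138213e+01],
       [-4.38223707e-01, -4.63972379e-01,  7.69863374e-01,
         1.04799734e+03],
       [-1.03141309e-02,  8.59022143e-01,  5.11834521e-01,
         7.79845607e+02],
       [ 0.00000000e+00,  0.00000000e+00,  0.00000000e+00,
         1.00000000e+00]])}
{'clock': 0.1, 'qpos': array([ 1.05021683,  0.62922013,  0.03842858,  1.51825826, -0.02697302,
        0.99630995, -0.02002776]), 'qd': array([ 6.06472295e-04, -2.91554886e-03,  4.20319238e-05, -1.16602835e-03,
       -2.42660956e-04, -1.89429921e-03, -1.54801316e-04]), 'tau': array([ 3.73228948e-03, -5.64526749e+01,  1.23078257e+00, -1.93971455e+01,
        1.13634719e-02,  5.45692761e-03,  6.10291337e-07]), 'eef_pos': array([ 285.29005964, -583.38613116,  208.00561955]), 'tool_rot': array([-3.13991471e+00,  2.81030481e-05,  4.54779752e-01]), 'force': array([-0.86873813, -0.97412023,  0.67048287]), 'torque': array([-0.04015712,  0.00522084,  0.04169521]), 'width': 85.24434710567004}
```

View pics/top0.png

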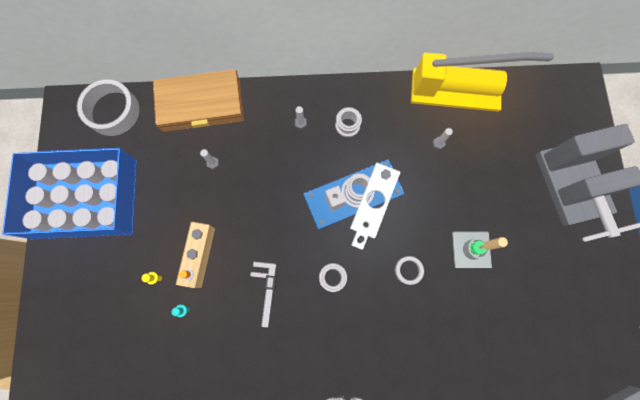

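View pics/side0.png

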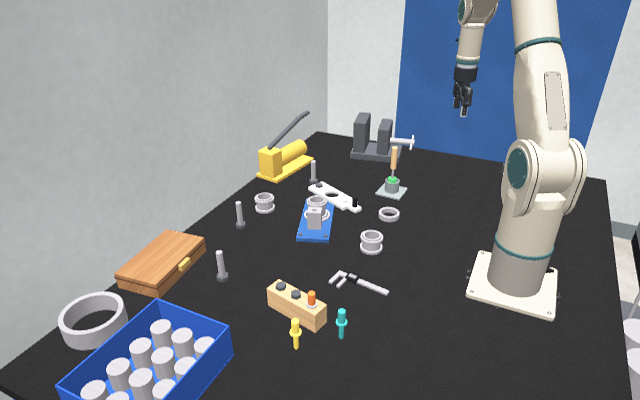

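Top view: the orange pin is in the rack at (186,275). Lookalikes are turquoise (180,311), yellow (151,278) and the rack bolts (192,254) and (197,234). The arm's hinge is at (386,174), the eye at (366,225), the knob at (360,239), the post hole at (335,196) and the brush at (478,248).

```bash
cat > h.py <<'E'
import numpy as np, cv2
from cell import ctrl, eyes
C={n:eyes.calibration(n) for n in("top","side")}
def ray(n,u,v):
    c=C[n];P=c["pose"];d=P[:3,:3]@np.array([(u-c["cx"])/c["fx"],-(v-c["cy"])/c["fy"],-1.]);return P[:3,3],d
def onz(n,u,v,z):
    o,d=ray(n,u,v);return (o+d*(z-o[2])/d[2])[:2]
def tri(a,b):
    (o1,d1),(o2,d2)=ray("top",*a),ray("side",*b)
    s=np.linalg.lstsq(np.c_[d1,-d2],o2-o1,rcond=None)[0];p,q=o1+s[0]*d1,o2+s[1]*d2
    return (p+q)/2,np.linalg.norm(p-q)
def proj(n,p):
    c=C[n];P=c["pose"];q=P[:3,:3].T@(np.array(p)-P[:3,3]);return c["cx"]-c["fx"]*q[0]/q[2],c["cy"]+c["fy"]*q[1]/q[2]
def blobs(m,a=5):
    n,_,s,c=cv2.connectedComponentsWithStats(m.astype(np.uint8));return [(c[i].round(2).tolist(),s[i].tolist()) for i in range(1,n) if s[i,4]>=a]
def hsv(im):return cv2.cvtColor(im,cv2.COLOR_RGB2HSV)
def mask(im,lo,hi):return cv2.inRange(hsv(im),np.array(lo),np.array(hi))>0
def tool(R=None):
    from scipy.spatial.transform import Rotation as Ro
    s=ctrl.read_state();return np.array(s["eef_pos"]),Ro.from_euler("xyz",s["tool_rot"]).as_matrix(),s
E
python3 - <<'E'
from h import *
T=cv2.imread("pics/top0.png");S=cv2.imread("pics/side0.png")
def crop(I,x,y,w,h,f):return cv2.resize(I[y:y+h,x:x+w],None,fx=f,fy=f,interpolation=cv2.INTER_CUBIC)
out=np.zeros((600,800,3),np.uint8)
for (I,x,y,w,h,ox,oy) in[(T,300,150,110,100,0,0),(S,290,175,80,70,450,0),(T,145,215,75,110,0,400),(S,260,270,95,85,200,400),(T,450,225,65,50,400,400),(S,370,140,45,60,640,400)]:
    H=400 if oy==0 else 200
    f=H/h; c=crop(I,x,y,w,h,f)
    c=c[:600-oy,:800-ox]; out[oy:oy+c.shape[0],ox:ox+c.shape[1]]=c
cv2.imwrite("pics/c0.png",out)
t=T[:,:,::-1].copy();s=S[:,:,::-1].copy()
for n,im in(("top",t),("side",s)):
    print(n,"orange",blobs(mask(im,(3,170,120),(14,255,255))),"\n green",blobs(mask(im,(50,100,60),(75,255,255))))
    print(" tan",blobs(mask(im,(10,80,90),(22,255,255)),20))
    print(" blue",blobs(mask(im,(100,130,80),(115,255,255)),50))
E
```

```text
top orange [([187.89, 274.0], [187, 272, 3, 5, 9])] 
 green [([476.81, 247.63], [470, 241, 16, 14, 143])]
 tan [([197.3, 100.16], [153, 69, 91, 63, 4565]), ([483.01, 94.74], [438, 68, 70, 44, 143]), ([411.35, 88.73], [410, 71, 6, 33, 37]), ([195.74, 256.49], [175, 222, 40, 67, 1382]), ([494.66, 243.28], [483, 237, 25, 13, 181]), ([9.22, 303.0], [0, 239, 27, 150, 2705])]
 blue [([70.94, 192.08], [3, 148, 134, 91, 5979]), ([366.69, 170.42], [356, 165, 18, 12, 86]), ([326.73, 205.17], [304, 174, 53, 55, 1094]), ([397.37, 190.86], [391, 181, 13, 18, 83]), ([358.25, 188.66], [353, 185, 11, 9, 80]), ([635.73, 201.32], [630, 186, 10, 36, 244]), ([376.87, 199.34], [370, 192, 14, 15, 125])]
side orange [([311.38, 299.75], [308, 295, 7, 10, 56])] 
 green [([391.86, 179.08], [388, 176, 9, 7, 49])]
 tan [([279.55, 164.35], [256, 141, 58, 43, 826]), ([393.46, 158.52], [390, 148, 8, 22, 113]), ([159.99, 263.39], [115, 230, 91, 68, 3621]), ([298.62, 309.68], [267, 279, 60, 54, 1171])]
 blue [([455.3, 83.08], [395, 0, 122, 163, 14433]), ([588.55, 53.89], [557, 0, 74, 148, 6130]), ([314.99, 227.94], [296, 198, 38, 45, 703]), ([156.11, 351.97], [55, 298, 179, 102, 6387]), ([153.87, 374.65], [149, 366, 10, 18, 54]), ([129.96, 394.0], [125, 388, 10, 12, 53])]
```

View pics/c0.png

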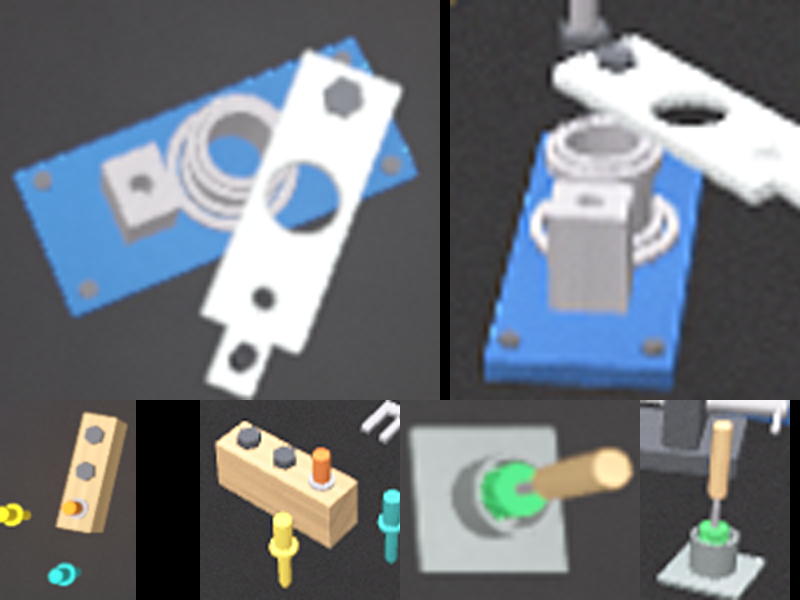

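The crop confirms the choice: the orange handle sits in the rack's nearest hole, with the two dark hex bolts beside it. Turquoise and yellow stand loose on the bench. Next, measuring.

```bash
python3 - <<'E'
from h import *
T=cv2.imread("pics/top0.png")[:,:,::-1].copy();S=cv2.imread("pics/side0.png")[:,:,::-1].copy()
g=cv2.cvtColor(T,cv2.COLOR_RGB2GRAY); hv=hsv(T)
# arm: brightest white
m=(g>215)&(hv[...,1]<25); m[:,:300]=0;m[:,410:]=0;m[:150]=0;m[255:]=0
print("arm",blobs(m,30))
cs,h=cv2.findContours(m.astype(np.uint8),cv2.RETR_CCOMP,cv2.CHAIN_APPROX_NONE)
for c,hh in zip(cs,h[0]):
    M=cv2.moments(c)
    if M["m00"]>10:
        p=(M["m10"]/M["m00"],M["m01"]/M["m00"]);print("hole" if hh[3]>=0 else "outer",np.round(p,2),M["m00"],onz("top",*p,87).round(1))
f=lambda X,Y:(300+(X+.5)/4-.5,150+(Y+.5)/4-.5)
for n,p,z in[("hinge bolt",(343,97),92),("open",(304,197),87),("eye",(263,297),87),("knobtop",(243,357),119),("post",(142,184),75),("post top ctr",(143,178),75),("sleeve ctr",(238,142),75)]:
    print(n,np.round(f(*p),1),onz("top",*f(*p),z).round(1))
# plate corners z=15 of the fixture
for p in [(15,175),(352,38),(417,176),(77,316)]: print("plate",onz("top",*f(*p),15).round(1))
# rack
fr=lambda X,Y:(145+(X+.5)*.55-.5,215+(Y+.5)*.55-.5)
for n,p,z in[("b1",(95,35),66),("b2",(86,71),66),("pin top",(70,108),91)]:print(n,np.round(fr(*p),1),onz("top",*fr(*p),z).round(1))
fs=lambda X,Y:(260+(X-200+.5)*.425-.5,270+(Y-400+.5)*.425-.5)
for n,p,z in[("b1",(249,436),66),("b2",(285,456),66),("pin top",(321,453),91)]:print("side",n,onz("side",*fs(*p),z).round(1))
print("orange",onz("side",311.38,299.75,75).round(1),onz("top",187.9,274,85).round(1))
ft=lambda X,Y:(450+(X-400+.5)*.25-.5,225+(Y-400+.5)*.25-.5)
print("brush top",onz("top",*ft(610,468),173).round(1),"brist",onz("top",476.8,247.6,58).round(1))
fb=lambda X,Y:(370+(X-640+.5)*.3-.5,140+(Y-400+.5)*.3-.5)
print("side brush top",onz("side",*fb(722,423),173).round(1),"foot",onz("side",391.9,178.5,60).round(1))
print("plate corners",[onz("top",*ft(*p),8).round(0) for p in((411,428),(552,427),(568,572),(420,573))])
E
```

```text
arm [([368.43, 202.14], [327, 163, 73, 86, 1841])]
outer [369.93 202.19] 2112.5 [557.3 -88.3]
hole [360.38 239.07] 64.5 [471.3 -59.7]
hole [365.44 224.16] 43.5 [505.6 -73.9]
hole [334.84 195.36] 50.0 [577.7  -6.4]
hole [375.65 199.03] 299.0 [ 564.4 -102.4]
hole [385.35 173.99] 98.5 [ 624.7 -130.4]
hinge bolt [385.4 173.9] [ 623.5 -129.5]
open [375.6 198.9] [ 564.7 -102.3]
eye [365.4 223.9] [506.2 -73.8]
knobtop [360.4 238.9] [468.3 -56. ]
post [335.1 195.6] [579.7  -7.8]
post top ctr [335.4 194.1] [583.4  -8.6]
sleeve ctr [359.1 185.1] [603.1 -67.1]
plate [603.1  69.8]
plate [ 685.  -153.8]
plate [ 590.7 -187.6]
plate [510.3  34.3]
b1 [197. 234.] [503.3 324.5]
b2 [192.1 253.8] [457.1 335.1]
pin top [183.3 274.2] [409.9 345.9]
side b1 [504.  331.9]
side b2 [456.4 343. ]
side pin top [412.8 349. ]
orange [409.3 355.3] [410.1 337.4]
brush top [ 443.1 -344.6] brist [ 441.7 -338. ]
side brush top [ 445.8 -343.8] foot [ 440.8 -329.6]
plate corners [array([ 488., -303.]), array([ 485., -392.]), array([ 394., -389.]), array([ 398., -297.])]
```

```bash
cat >> h.py <<'E'
def go(x,y,z,yaw=None):
    from scipy.spatial.transform import Rotation as Ro
    p,R,s=tool();yaw=s["tool_rot"][2] if yaw is None else np.radians(yaw)
    G=Ro.from_euler("xyz",[np.pi,0,yaw]).as_matrix()
    print("row:",(R.T@(np.array([x,y,z])-p)/10).round(2).tolist(),np.degrees(Ro.from_matrix(R.T@G).as_rotvec()).round(2).tolist(),"t",round(s["clock"],2),"F",np.round(s["force"],1),"w",round(s["width"],1))
E
python3 - <<'E'
from h import *
S=cv2.imread("pics/side0.png")[:,:,::-1].copy();g=cv2.cvtColor(S,cv2.COLOR_RGB2GRAY)
m=g<60;m2=np.zeros_like(m);m2[190:215,345:365]=m[190:215,345:365];print(blobs(m2))
print(g[192:214,344:364])
print("post side",onz("side",314.1,209.7,75))
print("knob proj",proj("side",(470,-56,119)),proj("side",(470,-56,87)))
go(470,-56,150,154)
E
```

```text
[([356.6, 197.47], [345, 190, 20, 19, 168]), ([353.9, 212.39], [345, 210, 20, 5, 49])]
[[ 56  53  56  57  58  59  58  61  59  62  55  61  62  59  62  57  59  58
   60  57]
 [169  58  49  56  63  57  59  58  58  59  65  59  58  59  64  61  61  59
   57  59]
 [255 255 170  65  51  55  58  59  62  58  58  58  62  59  58  58  60  59
   59  57]
 [255 255 255 225 109  51  52  51  61  60  60  59  60  60  57  60  59  59
   58  59]
 [255 255 255 255 255 223 112  50  55  57  59  57  59  57  62  61  58  59
   60  59]
 [255 255 255 255 255 255 255 229  79  51  52  49  49  54  60  63  60  57
   58  56]
 [255 255 255 255 255 255 255 255 132  44  48  53  43  48  60  61  60  56
   56  62]
 [255 255 254 255 255 255 255 255 160  39  39  39  35  43  61  59  60  60
   59  62]
 [255 254 245 255 255 255 255 255 160  41  34  31  30  43  59  57  60  62
   59  58]
 [232 226 230 245 255 255 255 255 159  40  36  35  30  97  64  58  61  58
   60  59]
 [245 239 241 239 254 255 255 255 161  40  34  37  28 127  68  58  56  56
   59  57]
 [255 255 255 255 255 255 255 255 142  33  33  30  26 108  61  56  58  56
   6
[... 416 characters left out ...]
 166
   63  57]
 [168 153 104  75 137 197 230 228 235 251 255 255 255 255 237 202 202 142
   66  61]
 [103  54  56  55  46 105 181 217 230 228 246 255 241 202 199 203 178 109
   64  53]
 [ 53  59  59  57  55  51  74 135 182 214 232 212 204 173 173 154 105  59
   57  61]
 [ 57  61  62  55  59  54  52  48  74 136 186 183 166 104 100  61  52  56
   58  57]
 [ 56  59  62  57  62  60  57  56  53  49  74 102  78  52  51  56  58  56
   58  58]]
post side [580.54442654  -3.95174126]
knob proj (np.float64(355.0707539695177), np.float64(196.89184364230346)) (np.float64(354.7312139660141), np.float64(206.19338626229026))
row: [39.76, -39.25, 5.87] [-0.05, -0.11, -127.94] t 0.1 F [-0.9 -1.   0.7] w 85.2
```

Request:
move_arm(
  increments=[
    [39.8, -39.2, 5.9, 0, 0, -128],
    [39.8, -39.2, 5.9, 0, 0, -128],
    [39.8, -39.2, 5.9, 0, 0, -128],
    [39.8, -39.2, 5.9, 0, 0, -128],
    [39.8, -39.2, 5.9, 0, 0, -128],
    [39.8, -39.2, 5.9, 0, 0, -128],
    [39.8, -39.2, 5.9, 0, 0, -128],
    [39.8, -39.2, 5.9, 0, 0, -128],
    [39.8, -39.2, 5.9, 0, 0, -128],
    [39.8, -39.2, 5.9, 0, 0, -128],
    [39.8, -39.2, 5.9, 0, 0, -128],
    [39.8, -39.2, 5.9, 0, 0, -128],
    [39.8, -39.2, 5.9, 0, 0, -128],
    [39.8, -39.2, 5.9, 0, 0, -128],
    [39.8, -39.2, 5.9, 0, 0, -128],
    [39.8, -39.2, 5.9, 0, 0, -128],
    [39.8, -39.2, 5.9, 0, 0, -128],
  ],
)

```text
clock: 1.8
eef_pos: [470.7, -57.1, 149.6]
tool_rot: [3.142, -0.001, 2.685]
force: [-0.7, -0.1, -1.0]
width: 85.6
```

```bash
python3 - <<'E'
from h import *
t=eyes.get_image("top");s=eyes.get_image("side")
f=lambda I,x,y:cv2.resize(I[y:y+100,x:x+100],(400,400),interpolation=2)
cv2.imwrite("pics/p1.png",np.hstack([f(t,310,180),f(s,300,140)])[:,:,::-1])
print(tool()[2]["eef_pos"],tool()[2]["tool_rot"],proj("top",tool()[0]),proj("side",tool()[0]))
go(470,-56,95,154)
E
```

```text
[470.80370905 -57.10974415 149.76948855] [-3.14136013e+00 -9.51587515e-05  2.68628133e+00] (np.float64(362.37434595522296), np.float64(236.02584279113637)) (np.float64(355.29176320408584), np.float64(187.51621076531242))
row: [0.12, 0.07, 5.48] [-0.01, -0.01, -0.09] t 1.9 F [ 0.3 -0.8 -0.5] w 85.5
```

View pics/p1.png

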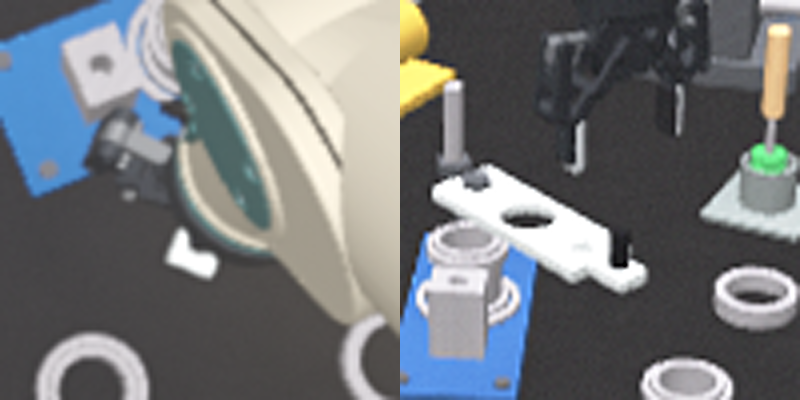

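Side crop: the fingers straddle the column of the knob (knob at about (355,200), finger midpoint the same). Descending.

Request:
move_arm(
  increments=[
    [0.1, 0.1, 2.5, 0, 0, 0],
    [0.1, 0.1, 5.4, 0, 0, 0],
    [0.1, 0.1, 5.4, 0, 0, 0],
    [0.1, 0.1, 5.4, 0, 0, 0],
  ],
)

```text
clock: 2.3
eef_pos: [470.4, -55.4, 96.0]
tool_rot: [-3.141, -0.001, 2.688]
force: [-0.3, 0.4, 1.1]
width: 85.0
```

Request:
move_arm(
  increments=[
    [0, 0, 0, 0, 0, 0],
    [0, 0, 0, 0, 0, 0],
    [0, 0, 0, 0, 0, 0],
    [0, 0, 0, 0, 0, 0],
    [0, 0, 0, 0, 0, 0],
  ],
  grip=-1,
)

```text
clock: 2.8
eef_pos: [470.5, -55.9, 96.1]
tool_rot: [-3.141, 0.0, 2.688]
force: [-0.0, 0.4, 11.6]
width: 12.3
```

```bash
python3 - <<'E'
from h import *
p,R,s=tool();print(p,s["tool_rot"],s["force"],s["width"])
# arc rows: hinge, in tool axes
H=np.array([623,-131.]);r=p[:2]-H;print(np.hypot(*r),np.degrees(np.arctan2(r[1],r[0])))
for a in np.arange(4,50,4.):
    c,sn=np.cos(-np.radians(a)),np.sin(-np.radians(a));q=np.array([[c,-sn],[sn,c]])@r+H
    d=R.T@np.array([*(q-p[:2]),0])/10;print(a,d.round(2))
E
```

```text
[470.49172373 -55.86824973  96.13800201] [-3.14136790e+00  4.33207739e-04  2.68849217e+00] [-0.04325479  0.40610105 11.55603065] 12.318105495919646
170.01045329091045 153.77327646879388
4.0 [-0.05  1.19 -0.  ]
8.0 [-0.18  2.37 -0.  ]
12.0 [-0.39  3.53 -0.  ]
16.0 [-0.68  4.68 -0.  ]
20.0 [-1.05  5.81 -0.  ]
24.0 [-1.5   6.91 -0.  ]
28.0 [-2.03  7.97 -0.  ]
32.0 [-2.63  9.   -0.  ]
36.0 [-3.29  9.98 -0.  ]
40.0 [-4.03 10.91 -0.  ]
44.0 [-4.83 11.79 -0.  ]
48.0 [-5.68 12.61 -0.  ]
```

```bash
python3 - <<'E'
from h import *
s=eyes.get_image("side");t=eyes.get_image("top")
f=lambda I,x,y:cv2.resize(I[y:y+70,x:x+70],(400,400),interpolation=2)
cv2.imwrite("pics/p2.png",np.hstack([f(s,320,160),f(t,330,190)])[:,:,::-1])
print(tool()[2]["width"],tool()[2]["force"],tool()[2]["torque"])
E
```

```text
0.4162773207872213 [-1.37797348 -0.04117508  3.9057325 ] [ 0.03861076  0.09706915 -0.06046038]
```

View pics/p2.png

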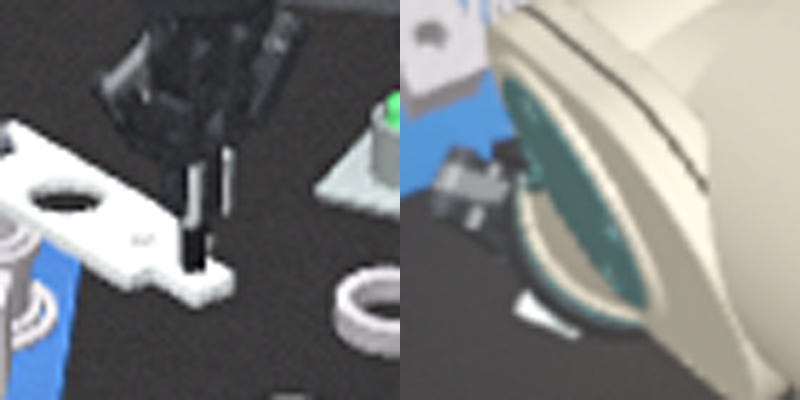

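```bash
python3 - <<'E'
from h import *
s=eyes.get_image("side")
p=tool()[0]
I=cv2.resize(s[160:220,315:395],(800,600),interpolation=2)[:,:,::-1].copy()
for z,c in((0,(0,0,255)),(20,(0,255,0))):
    u,v=proj("side",p+[0,0,z]);cv2.circle(I,(int((u-315+.5)*10),int((v-160+.5)*10)),4,c,-1)
cv2.imwrite("pics/p3.png",I);print(p,tool()[2]["width"],tool()[2]["force"])
E
```

```text
[471.00878571 -55.30808328  96.51309805] -0.10493101868169714 [-1.69683598  0.27225214  6.28938349]
```

View pics/p3.png

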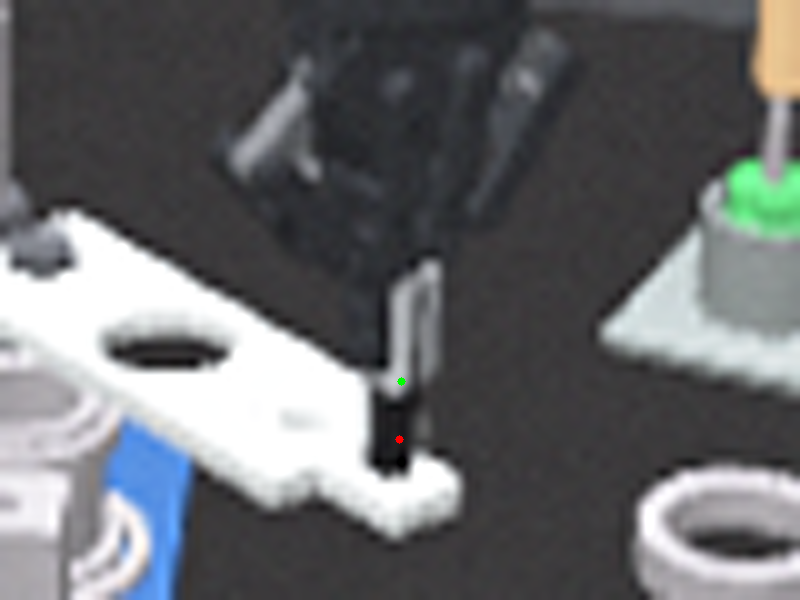

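```bash
python3 - <<'E'
from h import *
for z in(150,163,170,180):
    for sg in(1,-1):
        p=np.array([470.8,-57.1])+sg*42.5*np.array([.44,.9]);print(z,np.round(proj("side",[*p,z]),1))
for u,v in((344.25,182.5),(369.5,173)):print([onz("side",u,v,z).round(0) for z in(150,163,170,180)])
E
```

```text
150 [344.3 191.8]
150 [365.9 183.2]
163 [344.4 187.9]
163 [366.1 179.3]
170 [344.4 185.7]
170 [366.2 177.2]
180 [344.5 182.6]
180 [366.4 174.2]
[array([513., -72.]), array([503., -49.]), array([498., -37.]), array([490., -19.])]
[array([ 466., -164.]), array([ 458., -139.]), array([ 453., -126.]), array([ 446., -107.])]
```

```bash
python3 - <<'E'
import cv2,numpy as np
from h import *
I=cv2.imread("pics/p1.png")[:,400:]
g=cv2.cvtColor(cv2.resize(I,(100,100),interpolation=cv2.INTER_AREA),cv2.COLOR_BGR2GRAY)
print(g[34:54,36:52]);print(g[26:46,62:74])
cv2.imwrite("pics/p4.png",cv2.resize(np.clip((g[20:60,30:80].astype(float)-20)*4,0,255).astype(np.uint8),(750,600),interpolation=cv2.INTER_CUBIC))
E
```

```text
[[ 62  58  58  55  60  53  44  46 183 174  87  57  56  59  58  59]
 [ 61  61  60  55  55  54  42  48 184 173  86  56  56  57  58  60]
 [ 61  60  54  56  57  54  45  65 187 174  90  57  55  57  59  59]
 [ 62  58  57  56  56  53  42  66 188 173  91  58  59  58  58  60]
 [ 60  59  59  50  60  53  39  48 180 171  90  61  59  60  59  61]
 [ 57  58  57  47  55  48  40  46 176 172  92  61  60  62  61  61]
 [ 59  57  58  55  64  62  46  67 177 172  93  62  59  59  59  61]
 [ 59  58  60  60  71 102 117 149 188 167  84  59  58  57  59  56]
 [ 59  59  56  57  62  94 120 172 165 127  66  57  56  56  58  60]
 [ 62  58  58  56  58  55  62 114 101  70  56  59  57  59  59  60]
 [ 60  60  58  56  59  57  56  60  60  55  57  58  58  59  57  58]
 [ 57  58  58  57  60  61  60  58  56  58  60  57  58  59  61  61]
 [ 57  59  61  59  58  59  59  61  59  58  61  62  60  60  61  59]
 [ 48  54  60  58  59  62  61  61  60  57  60  62  59  59  59  59]
 [ 78  52  53  55  58  60  62  56  58  59  59  59  57  60  62  61]
 [231 165  77  52  52  58  60  59  60  59  58  60  58  59  58  59]
 [255 247 211 119  66  51  5
[... 561 characters left out ...]
 48  46  42  48 152  97  61  61  59]
 [ 60  61  60  56  52  44  50 114  76  59  60  60]
 [ 60  60  59  59  59  56  55  62  60  57  59  61]
 [ 59  60  59  60  61  63  62  57  61  62  60  62]
 [ 60  60  61  59  58  60  63  59  60  62  57  61]
 [ 60  60  59  62  61  60  62  60  59  61  59  62]
 [ 60  59  58  59  59  60  60  58  57  60  58  58]
 [ 59  60  60  58  59  61  60  59  61  60  59  59]
 [ 59  58  59  60  61  60  58  57  59  60  58  59]
 [ 59  59  58  59  61  59  59  58  62  58  56  58]
 [ 59  59  59  59  59  60  59  58  62  59  58  59]
 [ 59  60  63  60  59  61  61  63  60  60  59  57]
 [ 61  59  60  60  59  61  57  60  57  59  57  59]
 [ 61  59  60  59  59  60  61  58  62  61  59  59]]
```

View pics/p4.png

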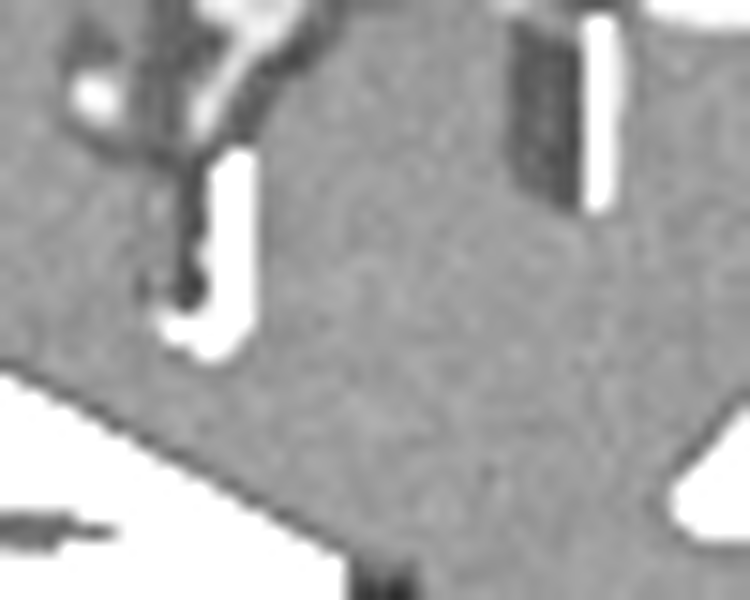

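Fingertips show about 20 mm higher in the side view (row 183) than the reported TCP implies. I'll lift and check this clear of the knob.

Request:
move_arm(
  increments=[
    [0, 0, -4, 0, 0, 0],
    [0, 0, -6, 0, 0, 0],
    [0, 0, -6, 0, 0, 0],
    [0, 0, -6, 0, 0, 0],
    [0, 0, -6, 0, 0, 0],
  ],
)

```text
clock: 3.45
eef_pos: [469.6, -55.8, 155.0]
tool_rot: [-3.141, -0.002, 2.689]
force: [0.6, 0.4, -0.4]
width: 0.2
```

```bash
python3 - <<'E'
from h import *
s=eyes.get_image("side");g=cv2.cvtColor(s,cv2.COLOR_RGB2GRAY);p,R,st=tool()
print(p,st["force"],st["width"])
for z in(0,10,20,30):print(z,np.round(proj("side",p+[0,0,z]),1))
print(g[164:196,346:366])
cv2.imwrite("pics/s4.png",s[:,:,::-1])
E
```

```text
[469.56967021 -55.68506314 154.83407576] [-0.0993509  -0.33948852  0.3049721 ] -0.13399303430886678
0 [355.6 186.3]
10 [355.7 183.2]
20 [355.8 180.2]
30 [355.9 177.1]
[[ 43  50  51  47  48  54  65  64  53  45  50  47  65  51  43  46  46  46
   46  47]
 [ 49  46  45  47  46  48  66  59  52  49  46  51  58  48  60  45  51  56
   55  61]
 [ 52  46  42  53  51  48  44  47  50  44  42  49  54  51  63  43  58  60
   64  61]
 [ 49  44  40  45  43  53  47  47  51  48  51  45  40  41  46  49  62  64
   58  61]
 [ 55  53  48  44  47  58  48  48  48  46  52  85 135 165  62  52  58  60
   62  59]
 [ 61  61  59  53  50  46  48  47  46  37 110 130 138 196  73  53  57  58
   59  60]
 [ 57  60  60  57  57  47  45  40  42  86 170 146  75 168  68  55  56  58
   63  60]
 [ 60  60  59  62  59  56  57  48  45 114 183 141  65 173  69  54  61  59
   59  60]
 [ 58  59  64  59  57  59  58  51  40 115 183 141  85 157  68  56  61  61
   60  58]
 [ 57  60  57  57  57  51  58  49  40 115 181 138 102 138  57  56  58  61
   60  56]
 [ 57  58  56  59  58  50  55  50  42 116 181 139 100 138  60  58  59  63
   64  63
[... 1087 characters left out ...]
  59  56
   54  60]
 [ 59  58  58  60  62  58  60  61  63  61  57  62  61  58  59  54  62  58
   56  57]
 [ 62  60  59  58  60  58  59  57  62  62  59  56  58  62  60  62  60  59
   59  57]
 [ 61  61  60  59  62  57  59  60  59  61  59  59  61  58  58  61  59  64
   55  60]
 [ 57  63  62  63  59  58  60  57  59  59  58  60  62  59  58  58  57  59
   60  58]
 [ 59  58  62  57  56  59  59  59  57  58  58  58  59  57  55  59  56  61
   61  56]
 [ 53  59  57  61  61  60  59  61  59  58  58  59  61  58  59  60  57  57
   55  58]
 [112  53  56  58  58  61  57  59  59  61  61  62  59  60  64  56  63  57
   61  61]
 [255 172  62  50  57  53  61  58  61  64  61  59  63  62  59  54  58  61
   53  58]]
```

The shut tips really sit about 20 mm above the reported TCP (the knob-top contact at z≈96 agrees), so I'll work 20 mm deeper. Reopening and regrasping.

Request:
move_arm(
  increments=[
    [0, 0, 0, 0, 0, 0],
    [0, 0, 0, 0, 0, 0],
    [0, 0, 0, 0, 0, 0],
    [0, 0, 1, 0, 0, 0],
    [0, 0, 2, 0, 0, 0],
    [0, 0, 5, 0, 0, 0],
    [0, 0, 8, 0, 0, 0],
    [0, 0, 8, 0, 0, 0],
    [0, 0, 8, 0, 0, 0],
  ],
  grip=1,
)

```text
clock: 4.4
eef_pos: [470.0, -55.2, 75.4]
tool_rot: [-3.141, -0.002, 2.69]
force: [0.5, -0.1, -0.3]
width: 85.7
```

Request:
move_arm(
  increments=[
    [0, 0, 0, 0, 0, 0],
    [0, 0, 0, 0, 0, 0],
    [0, 0, 0, 0, 0, 0],
    [0, 0, 0, 0, 0, 0],
    [0, 0, 0, 0, 0, 0],
    [0, 0, 0, 0, 0, 0],
    [0, 0, 0, 0, 0, 0],
  ],
  grip=-1,
)

```text
clock: 5.1
eef_pos: [470.7, -55.7, 76.4]
tool_rot: [-3.142, 0.001, 2.689]
force: [-0.2, -1.4, 5.2]
width: 14.0
```

```bash
python3 - <<'E'
from h import *
p,R,s=tool();print(p,s["tool_rot"],s["force"],s["width"])
E
```

```text
[470.74080905 -55.73392309  76.40592885] [-3.14156372e+00  9.12899251e-04  2.68853968e+00] [-0.19808413 -1.38372133  5.22550083] 13.951640516274962
```

Request:
move_arm(
  increments=[
    [0, 0, 0, 0, 0, 0],
    [0, 0, 0, 0, 0, 0],
    [0, 0, 0, 0, 0, 0],
  ],
)

```text
clock: 5.4
eef_pos: [470.8, -55.7, 76.4]
tool_rot: [-3.142, 0.001, 2.689]
force: [-0.9, -0.2, 5.0]
width: 13.2
```

```bash
python3 - <<'E'
from h import *
s=eyes.get_image("side");p,R,st=tool()
I=cv2.resize(s[150:220,320:390],(600,600),interpolation=2)[:,:,::-1].astype(float)
cv2.imwrite("pics/p5.png",np.clip((I-10)*1.8,0,255).astype(np.uint8));print(p,st["width"],st["force"],proj("side",p))
E
```

```text
[470.72843805 -55.73905271  76.40515646] 13.748660031309294 [-1.50646933 -0.01932014  5.56637497] (np.float64(354.36335916841085), np.float64(209.21191596509442))
```

View pics/p5.png

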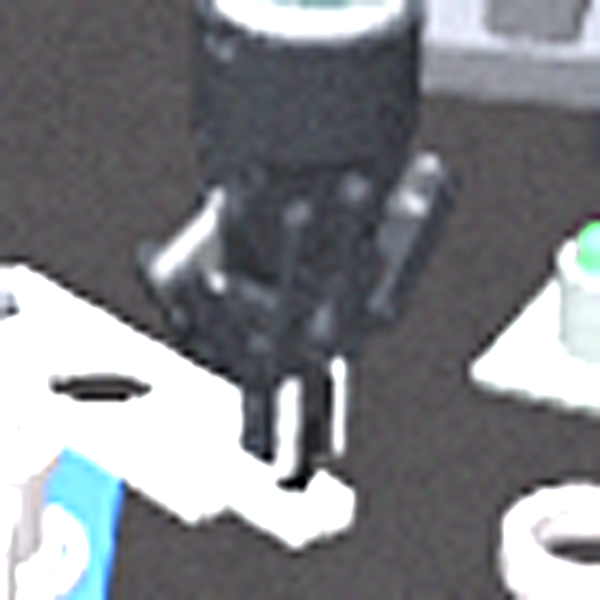

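Side crop: the pads now hold the knob just above the arm end (stable width). Swinging along the arc.

Request:
move_arm(
  increments=[
    [-0.05, 1.19, 0, 0, 0, 4],
    [-0.18, 2.37, 0, 0, 0, 8],
    [-0.39, 3.53, 0, 0, 0, 12],
    [-0.68, 4.68, 0, 0, 0, 16],
    [-1.05, 5.81, 0, 0, 0, 20],
    [-1.5, 6.91, 0, 0, 0, 24],
    [-2.03, 7.97, 0, 0, 0, 28],
    [-2.63, 9.0, 0, 0, 0, 32],
    [-3.29, 9.98, 0, 0, 0, 36],
    [-4.03, 10.91, 0, 0, 0, 40],
    [-4.03, 10.91, 0, 0, 0, 40],
  ],
)

```text
clock: 6.55
eef_pos: [556.1, 26.0, 76.4]
tool_rot: [3.139, 0.0, 1.991]
force: [0.1, 1.3, 7.4]
width: 13.7
```

```bash
python3 - <<'E'
from h import *
p,R,s=tool();print(p,s["tool_rot"],s["force"],s["width"])
t=R[:,1];H=np.array([623,-131.]);r=p[:2]-H;print(np.hypot(*r),np.degrees(np.arctan2(r[1],r[0])))
for a in (1,2,3,4,5,6):
    c,sn=np.cos(-np.radians(a)),np.sin(-np.radians(a));q=np.array([[c,-sn],[sn,c]])@r+H
    d=R.T@np.array([*(q-p[:2]),0])/10;print(a,d.round(2))
E
```

```text
[556.121592    25.96427928  76.41634547] [3.13896234e+00 3.47565974e-04 1.99082202e+00] [0.05069971 1.3388912  7.39045713] 13.694464492048246
170.61801319474012 113.07759610213367
1 [-0.01  0.3   0.  ]
2 [-0.02  0.6   0.  ]
3 [-0.04  0.89  0.  ]
4 [-0.06  1.19  0.  ]
5 [-0.09  1.49  0.  ]
6 [-0.12  1.78  0.  ]
```

Request:
move_arm(
  increments=[
    [-0.01, 0.3, 0, 0, 0, 1],
    [-0.02, 0.6, 0, 0, 0, 2],
    [-0.04, 0.9, 0, 0, 0, 3],
    [-0.04, 0.9, 0, 0, 0, 3],
  ],
)

```text
clock: 6.95
eef_pos: [562.9, 28.7, 76.5]
tool_rot: [3.14, -0.0, 1.94]
force: [0.1, 1.3, 5.3]
width: 13.7
```

Request:
move_arm(
  increments=[
    [0, 0.15, 0, 0, 0, 0.5],
    [-0.01, 0.3, 0, 0, 0, 1],
    [-0.01, 0.3, 0, 0, 0, 1],
  ],
)

```text
clock: 7.25
eef_pos: [565.5, 29.7, 76.5]
tool_rot: [3.141, -0.001, 1.923]
force: [-0.8, 1.6, 5.8]
width: 13.7
```

Request:
move_arm(
  increments=[
    [0, 0.15, 0, 0, 0, 0.5],
    [0, 0.25, 0, 0, 0, 0.8],
    [0, 0.25, 0, 0, 0, 0.8],
  ],
)

```text
clock: 7.55
eef_pos: [565.7, 29.8, 76.4]
tool_rot: [-3.138, -0.0, 1.909]
force: [-4.7, -0.2, 9.3]
width: 13.8
```

Request:
move_arm(
  increments=[
    [0, 0.3, 0, 0, 0, 0],
    [0, 0.3, 0, 0, 0, 0],
    [0, 0.3, 0, 0, 0, 0],
  ],
)

```text
clock: 7.85
eef_pos: [565.6, 29.7, 76.3]
tool_rot: [-3.132, -0.0, 1.909]
force: [-10.7, -0.3, 16.3]
width: 13.6
```

The arm is against its stop with the knob at (565.6, 29.7), as predicted. Releasing, lifting, and computing the pin reach.

Request:
move_arm(
  increments=[
    [0, -0.5, 0, 0, 0, 0],
    [0, -0.5, 0, 0, 0, 0],
    [0, -0.5, 0, 0, 0, 0],
  ],
)

```text
clock: 8.15
eef_pos: [565.7, 29.8, 76.5]
tool_rot: [3.141, -0.0, 1.909]
force: [-1.6, 1.9, 7.6]
width: 13.6
```

Request:
move_arm(
  increments=[
    [0, 0, 0, 0, 0, 0],
    [0, 0, 0, 0, 0, 0],
    [0, 0, 0, 0, 0, 0],
    [0, 0, -2, 0, 0, 0],
    [0, 0, -6, 0, 0, 0],
    [0, 0, -10, 0, 0, 0],
    [0, 0, -10, 0, 0, 0],
  ],
  grip=0,
)

```text
clock: 8.85
eef_pos: [569.8, 29.9, 180.8]
tool_rot: [3.132, 0.002, 1.907]
force: [0.6, 0.8, -0.2]
width: 42.7
```

```bash
python3 - <<'E'
from h import *
t=eyes.get_image("top");s=eyes.get_image("side")
for nm,lo,hi in(("yellow",(24,150,120),(32,255,255)),("turq",(83,120,100),(95,255,255))):
    a=blobs(mask(t,lo,hi),10);b=blobs(mask(s,lo,hi),10);print(nm,a[:6],b[:6])
for n,im in(("top",t),("side",s)):print(n,blobs(mask(im,(3,150,110),(14,255,255)),5))
print(onz("top",148,278,80),onz("top",177,311,80))
print(tool()[2]["tool_rot"],tool()[2]["qpos"])
go(411,348,150,167);go(411,348,42,167)
cv2.imwrite("pics/t6.png",t[:,:,::-1]);cv2.imwrite("pics/s6.png",s[:,:,::-1])
E
```

```text
yellow [([459.95, 84.59], [412, 53, 95, 57, 3227]), ([150.71, 277.56], [141, 272, 21, 12, 175])] [([294.7, 328.04], [291, 323, 9, 11, 53]), ([295.47, 342.18], [293, 336, 6, 13, 49])]
turq [([179.54, 310.56], [171, 305, 18, 12, 160])] [([341.11, 321.47], [335, 308, 12, 31, 227])]
top [([187.44, 274.19], [185, 271, 5, 7, 16])]
side [([311.5, 290.5], [309, 290, 6, 2, 6]), ([311.27, 299.23], [308, 293, 8, 12, 66])]
[405.45375248 429.8108526 ] [329.72679676 361.35852875]
[3.13993786e+00 8.16714842e-04 1.90671100e+00] [ 0.11040676  0.56277868 -0.32286948  1.78412473  0.2321618   0.83011228
  0.01265464]
row: [35.24, -4.17, 2.62] [0.06, 0.09, -57.75] t 8.95 F [-0.4  0.3 -0.4] w 43.0
row: [35.25, -4.19, 13.42] [0.06, 0.09, -57.75] t 8.95 F [-0.4  0.3 -0.4] w 43.0
```

Request:
move_arm(
  increments=[
    [35.2, -4.2, 2.6, 0, 0, -58],
    [35.2, -4.2, 2.6, 0, 0, -58],
    [35.2, -4.2, 2.6, 0, 0, -58],
    [35.2, -4.2, 2.6, 0, 0, -58],
    [35.2, -4.2, 2.6, 0, 0, -58],
    [35.2, -4.2, 2.6, 0, 0, -58],
    [35.2, -4.2, 2.6, 0, 0, -58],
    [35.2, -4.2, 2.6, 0, 0, -58],
    [35.2, -4.2, 2.6, 0, 0, -58],
    [35.2, -4.2, 2.6, 0, 0, -58],
    [35.2, -4.2, 2.6, 0, 0, -58],
  ],
)

```text
clock: 10.05
eef_pos: [411.4, 345.5, 149.2]
tool_rot: [-3.14, 0.0, 2.916]
force: [-0.9, -0.1, 0.1]
width: 42.6
```

```bash
python3 - <<'E'
from h import *
s=eyes.get_image("side");t=eyes.get_image("top");p,R,st=tool()
print(p,st["tool_rot"],tri((183.3,274.2),(311.4,291)),tri((187.4,274.2),(311.3,299)))
cv2.imwrite("pics/s7.png",s[:,:,::-1]);cv2.imwrite("pics/t7.png",t[:,:,::-1])
o=270,240
I=cv2.resize(s[240:320,270:350],(600,600),interpolation=2)[:,:,::-1].copy()
for q in((p[0],p[1],91),(p[0],p[1],p[2]+21),(p[0],p[1],59)):
    u,v=proj("side",q);cv2.circle(I,(int((u-o[0]+.5)*7.5),int((v-o[1]+.5)*7.5)),3,(0,0,255),-1);print(u,v)
cv2.imwrite("pics/p6.png",I)
go(411,348,42,167)
E
```

```text
[411.34795342 346.13322935 149.62467142] [-3.14063209e+00  3.91547220e-04  2.91615625e+00] (array([411.54118781, 346.07395528,  92.34246252]), np.float64(3.6932784789037116)) (array([412.40488175, 345.20489209,  67.3124946 ]), np.float64(4.261478706763052))
312.27578082418603 291.6404576324211
311.679839698335 263.63873037746987
312.50222273495723 302.2803754858014
row: [0.08, 0.18, 10.76] [-0.06, 0.02, 0.08] t 10.15 F [-0.4 -0.3  0.4] w 42.8
```

View pics/p6.png

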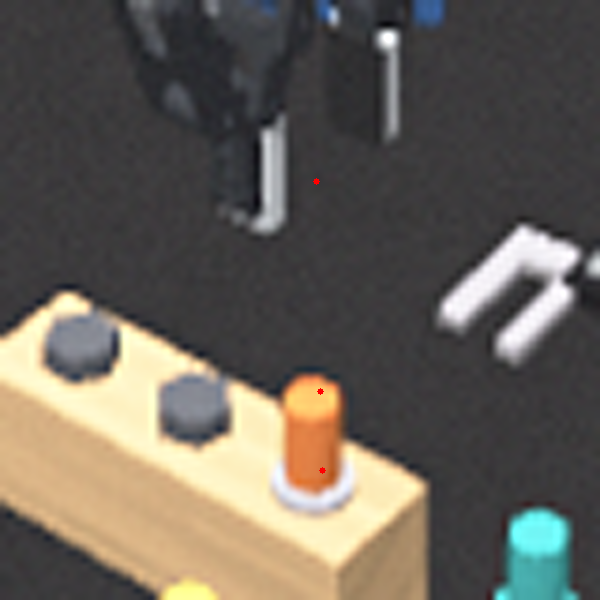

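Crop: the orange pin is under the fingers, its handle top at side pixel (311.3,291.5), within 1 px of the tool axis; the dark bolts lie left. Descend and grip.

Request:
move_arm(
  increments=[
    [0, 0, 4, 0, 0, 0],
    [0, 0, 8, 0, 0, 0],
    [0, 0, 10.7, 0, 0, 0],
    [0, 0, 10.7, 0, 0, 0],
    [0, 0, 10.7, 0, 0, 0],
  ],
)

```text
clock: 10.65
eef_pos: [410.7, 347.6, 43.2]
tool_rot: [-3.141, -0.0, 2.918]
force: [0.6, 0.5, 0.9]
width: 42.8
```

Request:
move_arm(
  increments=[
    [0, 0, 0, 0, 0, 0],
    [0, 0, 0, 0, 0, 0],
    [0, 0, 0, 0, 0, 0],
    [0, 0, 0, 0, 0, 0],
    [0, 0, 0, 0, 0, 0],
    [0, 0, 0, 0, 0, 0],
  ],
  grip=-1,
)

```text
clock: 11.25
eef_pos: [411.4, 348.5, 44.6]
tool_rot: [3.139, 0.002, 2.919]
force: [0.1, -1.0, 7.1]
width: 16.3
```

```bash
python3 - <<'E'
from h import *
s=eyes.get_image("side");p,R,st=tool();cv2.imwrite("pics/s8.png",s[:,:,::-1])
print(p,st["tool_rot"],st["width"],st["force"],blobs(mask(s,(3,150,110),(14,255,255)),5))
E
```

```text
[411.45414013 348.52578323  44.6176278 ] [3.13931325e+00 2.26685618e-03 2.91889496e+00] 15.823058122928085 [-0.18965102 -0.57006483  6.7944405 ] [([312.6, 291.0], [312, 290, 3, 3, 5]), ([313.5, 298.95], [312, 293, 4, 12, 22])]
```

Gripped (width 16 reads ~2 low, as with the knob). Lifting straight out.

Request:
move_arm(
  increments=[
    [0, 0, -1, 0, 0, 0],
    [0, 0, -3, 0, 0, 0],
    [0, 0, -6, 0, 0, 0],
    [0, 0, -10, 0, 0, 0],
    [0, 0, -14, 0, 0, 0],
    [0, 0, -14.5, 0, 0, 0],
    [0, 0, -14.5, 0, 0, 0],
  ],
)

```text
clock: 12.0
eef_pos: [411.0, 348.2, 189.6]
tool_rot: [3.139, 0.002, 2.919]
force: [-0.0, 0.0, -1.7]
width: 15.8
```

```bash
python3 - <<'E'
from h import *
s=eyes.get_image("side");p,R,st=tool();cv2.imwrite("pics/s9.png",s[:,:,::-1])
print(p,st["tool_rot"],st["width"],st["force"],blobs(mask(s,(3,150,110),(14,255,255)),3))
go(579.2,-7.9,190,110)
E
```

```text
[410.37986864 347.26078491 188.11420758] [-3.14151252e+00  7.30451238e-04  2.91883732e+00] 16.059490040436106 [-0.32627313 -0.18111941 -1.4006462 ] [([312.87, 246.42], [310, 238, 5, 16, 38])]
row: [-24.31, -30.91, -0.17] [0.02, 0.04, 57.24] t 12.05 F [-0.3 -0.2 -1.4] w 16.1
```

Request:
move_arm(
  increments=[
    [-24.3, -30.9, -0.2, 0, 0, 57.2],
    [-24.3, -30.9, -0.2, 0, 0, 57.2],
    [-24.3, -30.9, -0.2, 0, 0, 57.2],
    [-24.3, -30.9, -0.2, 0, 0, 57.2],
    [-24.3, -30.9, -0.2, 0, 0, 57.2],
    [-24.3, -30.9, -0.2, 0, 0, 57.2],
    [-24.3, -30.9, -0.2, 0, 0, 57.2],
    [-24.3, -30.9, -0.2, 0, 0, 57.2],
    [-24.3, -30.9, -0.2, 0, 0, 57.2],
    [-24.3, -30.9, -0.2, 0, 0, 57.2],
    [-24.3, -30.9, -0.2, 0, 0, 57.2],
  ],
)

```text
clock: 13.15
eef_pos: [577.9, -5.5, 188.6]
tool_rot: [-3.139, -0.002, 1.923]
force: [-0.0, 1.2, -1.3]
width: 16.3
```

```bash
python3 - <<'E'
from h import *
s=eyes.get_image("side");t=eyes.get_image("top");p,R,st=tool();cv2.imwrite("pics/s10.png",s[:,:,::-1]);cv2.imwrite("pics/t10.png",t[:,:,::-1])
print(p,st["tool_rot"],st["qpos"],st["force"])
def f(q):
    u,v=proj("side",q);return np.array([u,v])
I=cv2.resize(s[150:230,270:360],(788,700)[:2],interpolation=2)[:,:,::-1].copy();I=cv2.resize(I,(675,600))
for q in((579.2,-7.9,87),(p[0],p[1],p[2]-37.6),(p[0],p[1],p[2]+10.4)):
    u,v=f(q);print(u,v);cv2.circle(I,(int((u-270+.5)*7.5),int((v-150+.5)*7.5)),3,(0,0,255),-1)
cv2.imwrite("pics/p7.png",I)
go(579.2,-7.9,130,110)
E
```

```text
[578.31549643  -5.21838094 189.29669515] [-3.14047299e+00 -1.24746524e-03  1.92390823e+00] [ 0.17774828  0.56491718 -0.33538618  1.73691694  0.22945072  0.87983941
  0.09654177] [-0.55686581  1.36436567 -0.60791574]
315.02523751660596 205.76815921922963
314.5998034667014 187.23063128717789
314.37169144503366 172.50619938574675
row: [-0.29, -0.0, 5.93] [-0.06, -0.07, 0.23] t 13.25 F [-0.6  1.4 -0.6] w 15.8
```

View pics/p7.png

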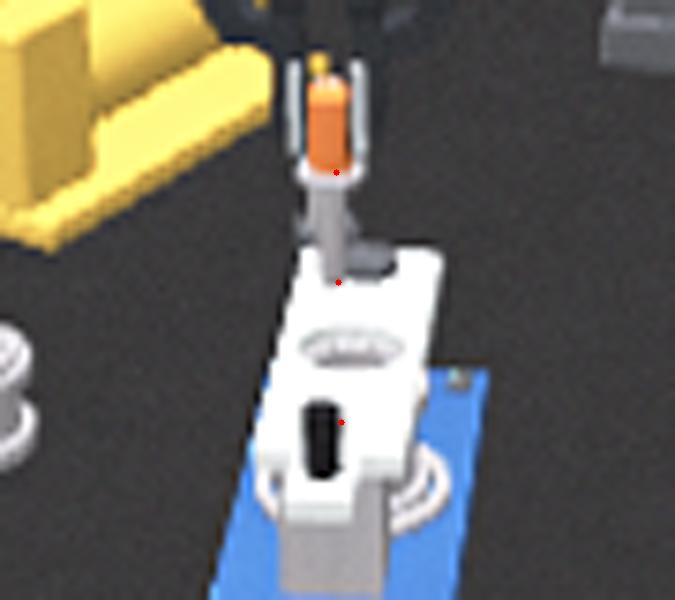

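Side crop: the pin is held upright with its tip at about (314,187). The arm lies straight over the post with the opening over the bore. Prediction and image agree to under 1 px. Descending.

Request:
move_arm(
  increments=[
    [-0.3, 0, 3, 0, 0, 0],
    [-0.3, 0, 5.9, 0, 0, 0],
    [-0.3, 0, 5.9, 0, 0, 0],
    [-0.3, 0, 5.9, 0, 0, 0],
  ],
)

```text
clock: 13.65
eef_pos: [580.0, -8.8, 131.0]
tool_rot: [-3.141, -0.001, 1.923]
force: [-0.1, 0.2, -0.2]
width: 16.2
```

```bash
python3 - <<'E'
from h import *
go(579.2,-7.9,115,110)
E
```

```text
row: [0.11, -0.04, 1.6] [-0.03, -0.04, 0.16] t 13.65 F [-0.1  0.2 -0.2] w 16.2
```

Request:
move_arm(
  increments=[
    [0.1, 0, 0.5, 0, 0, 0],
    [0.1, 0, 1.0, 0, 0, 0],
    [0.1, 0, 1.4, 0, 0, 0],
    [0.1, 0, 1.6, 0, 0, 0],
    [0.1, 0, 1.6, 0, 0, 0],
  ],
)

```text
clock: 14.15
eef_pos: [579.7, -9.2, 114.6]
tool_rot: [-3.141, -0.0, 1.921]
force: [-0.6, 0.5, -0.3]
width: 15.6
```

Request:
move_arm(
  increments=[
    [0, 0, 0.3, 0, 0, 0],
    [0, 0, 0.6, 0, 0, 0],
    [0, 0, 0.9, 0, 0, 0],
    [0, 0, 1.2, 0, 0, 0],
    [0, 0, 1.2, 0, 0, 0],
  ],
)

```text
clock: 14.65
eef_pos: [579.5, -9.1, 102.3]
tool_rot: [-3.141, -0.0, 1.921]
force: [-0.6, 0.2, -1.2]
width: 16.1
```

Request:
move_arm(
  increments=[
    [0, 0, 0.6, 0, 0, 0],
    [0, 0, 1.2, 0, 0, 0],
    [0, 0, 1.8, 0, 0, 0],
    [0, 0, 2.2, 0, 0, 0],
    [0, 0, 2.4, 0, 0, 0],
    [0, 0, 2.4, 0, 0, 0],
  ],
)

```text
clock: 15.25
eef_pos: [579.7, -9.0, 78.4]
tool_rot: [-3.141, -0.0, 1.921]
force: [0.4, 0.1, -1.5]
width: 16.1
```

Request:
move_arm(
  increments=[
    [0, 0, 0.1, 0, 0, 0],
    [0, 0, 0.2, 0, 0, 0],
    [0, 0, 0.3, 0, 0, 0],
    [0, 0, 0.4, 0, 0, 0],
    [0, 0, 0.4, 0, 0, 0],
  ],
)

```text
clock: 15.75
eef_pos: [580.2, -9.1, 76.6]
tool_rot: [3.141, 0.001, 1.921]
force: [-3.4, 0.8, 11.5]
width: 15.9
```

Shoulder contact at the expected height (z 76.6, 11 N): the pin is home. Releasing, lifting, checking.

Request:
move_arm(
  increments=[
    [0, 0, -0.3, 0, 0, 0],
    [0, 0, -0.3, 0, 0, 0],
    [0, 0, -0.3, 0, 0, 0],
    [0, 0, -0.3, 0, 0, 0],
    [0, 0, -3, 0, 0, 0],
    [0, 0, -7, 0, 0, 0],
    [0, 0, -11.5, 0, 0, 0],
    [0, 0, -11.5, 0, 0, 0],
  ],
  grip=0.3,
)

```text
clock: 16.55
eef_pos: [584.2, -8.4, 195.6]
tool_rot: [3.131, 0.003, 1.921]
force: [0.6, -0.4, 0.7]
width: 55.5
```

```bash
python3 - <<'E'
from h import *
s=eyes.get_image("side");p,R,st=tool();cv2.imwrite("pics/s11.png",s[:,:,::-1])
print(p,st["width"],st["force"],blobs(mask(s,(3,150,110),(14,255,255)),3))
print([np.round(proj("side",(579.5,-8.5,z)),1) for z in(91,123)])
print(tool()[2]["qpos"])
go(443,-344.5,190,80)
E
```

```text
[582.16861987  -8.85375701 192.7320368 ] 55.41368603290941 [ 0.92845587 -0.79278758 -0.70821797] [([314.24, 200.3], [312, 197, 5, 9, 33])]
[array([315. , 204.5]), array([314.9, 195.2])]
[ 0.18486877  0.56227842 -0.33747606  1.73066098  0.23153618  0.88120832
  0.09839256]
row: [-26.76, -24.58, 0.18] [0.38, 0.02, 30.04] t 16.6 F [ 0.9 -0.8 -0.7] w 55.4
```

Request:
move_arm(
  increments=[
    [-26.8, -24.6, 0.2, 0.4, 0, 30],
    [-26.8, -24.6, 0.2, 0.4, 0, 30],
    [-26.8, -24.6, 0.2, 0.4, 0, 30],
    [-26.8, -24.6, 0.2, 0.4, 0, 30],
    [-26.8, -24.6, 0.2, 0.4, 0, 30],
    [-26.8, -24.6, 0.2, 0.4, 0, 30],
    [-26.8, -24.6, 0.2, 0.4, 0, 30],
    [-26.8, -24.6, 0.2, 0.4, 0, 30],
    [-26.8, -24.6, 0.2, 0.4, 0, 30],
    [-26.8, -24.6, 0.2, 0.4, 0, 30],
    [-26.8, -24.6, 0.2, 0.4, 0, 30],
  ],
  grip=0.5,
)

```text
clock: 17.7
eef_pos: [441.9, -342.6, 187.4]
tool_rot: [-3.135, -0.0, 1.401]
force: [1.2, 0.9, 0.2]
width: 63.9
```

```bash
python3 - <<'E'
from h import *
s=eyes.get_image("side");t=eyes.get_image("top");p,R,st=tool();cv2.imwrite("pics/s12.png",s[:,:,::-1]);cv2.imwrite("pics/t12.png",t[:,:,::-1])
print(p,st["tool_rot"],st["qpos"])
m=mask(s,(10,80,90),(22,255,255))&(np.arange(640)>375)[None]&(np.arange(640)<415)[None]
print("wood",blobs(m,20),"green",blobs(mask(s,(50,100,60),(75,255,255)),10))
print([np.round(proj("side",(443,-344.5,z)),1) for z in(60,93,133,173)])
go(443,-344.5,105,80)
E
```

```text
[ 441.82551318 -343.11239131  187.69900881] [-3.13496314e+00  8.01708942e-04  1.40061885e+00] [ 0.73310728  0.53063111 -0.18879127  1.78898624  0.13236995  0.83995887
  0.31039676]
wood [([393.44, 158.61], [390, 148, 8, 22, 114])] green [([391.86, 179.08], [388, 176, 9, 7, 49])]
[array([392.6, 176.6]), array([393.3, 168.1]), array([394.2, 157.5]), array([395.1, 146.6])]
row: [-0.11, 0.19, 8.27] [-0.38, 0.05, 0.25] t 17.8 F [ 0.7 -0.4 -0.8] w 64.0
```

Request:
move_arm(
  increments=[
    [-0.1, 0.2, 3, -0.4, 0, 0],
    [-0.1, 0.2, 6, -0.4, 0, 0],
    [-0.1, 0.2, 8.3, -0.4, 0, 0],
    [-0.1, 0.2, 8.3, -0.4, 0, 0],
    [-0.1, 0.2, 8.3, -0.4, 0, 0],
  ],
)

```text
clock: 18.3
eef_pos: [442.7, -345.8, 105.1]
tool_rot: [3.141, 0.001, 1.399]
force: [0.0, 0.1, 0.0]
width: 64.1
```

Request:
move_arm(
  increments=[
    [0, 0, 0, 0, 0, 0],
    [0, 0, 0, 0, 0, 0],
    [0, 0, 0, 0, 0, 0],
    [0, 0, 0, 0, 0, 0],
    [0, 0, 0, 0, 0, 0],
    [0, 0, 0, 0, 0, 0],
    [0, 0, 0, 0, 0, 0],
  ],
  grip=-1,
)

```text
clock: 19.0
eef_pos: [442.6, -347.1, 106.0]
tool_rot: [3.139, 0.003, 1.397]
force: [-0.6, 0.1, 6.3]
width: 18.6
```

Request:
move_arm(
  increments=[
    [0, 0, -2, 0, 0, 0],
    [0, 0, -5, 0, 0, 0],
    [0, 0, -9, 0, 0, 0],
    [0, 0, -13, 0, 0, 0],
    [0, 0, -15, 0, 0, 0],
    [0, 0, -15, 0, 0, 0],
    [0, 0, -15, 0, 0, 0],
  ],
)

```text
clock: 19.7
eef_pos: [441.5, -346.1, 254.4]
tool_rot: [-3.141, 0.002, 1.397]
force: [0.1, -0.3, -1.9]
width: 18.9
```

```bash
python3 - <<'E'
from h import *
s=eyes.get_image("side");p,R,st=tool();cv2.imwrite("pics/s13.png",s[:,:,::-1])
print(p,st["tool_rot"],st["width"],st["force"])
print("green",blobs(mask(s,(50,100,60),(75,255,255)),10))
print([np.round(proj("side",(p[0],p[1],p[2]-97+z)),1) for z in(0,26,52)])
go(601.7,-69.8,260,80)
E
```

```text
[ 440.98201932 -345.79728744  253.58572756] [-3.13976036e+00  8.65390832e-04  1.39718446e+00] 18.467683008541318 [ 0.60413622  1.47457908 -1.23297218]
green [([394.84, 144.77], [390, 137, 10, 16, 134])]
[array([395.4, 151.1]), array([396. , 143.9]), array([396.6, 136.6])]
row: [29.96, 11.06, -0.69] [-0.1, 0.05, 0.05] t 19.75 F [ 0.6  1.5 -1.2] w 18.5
```

Request:
move_arm(
  increments=[
    [30, 11.1, -0.7, 0, 0, 0],
    [30, 11.1, -0.7, 0, 0, 0],
    [30, 11.1, -0.7, 0, 0, 0],
    [30, 11.1, -0.7, 0, 0, 0],
    [30, 11.1, -0.7, 0, 0, 0],
    [30, 11.1, -0.7, 0, 0, 0],
    [30, 11.1, -0.7, 0, 0, 0],
    [30, 11.1, -0.7, 0, 0, 0],
    [30, 11.1, -0.7, 0, 0, 0],
    [30, 11.1, -0.7, 0, 0, 0],
  ],
)

```text
clock: 20.75
eef_pos: [601.9, -71.9, 260.1]
tool_rot: [-3.139, 0.003, 1.395]
force: [-0.3, 0.1, -0.1]
width: 18.7
```

```bash
python3 - <<'E'
from h import *
s=eyes.get_image("side");p,R,st=tool();cv2.imwrite("pics/s14.png",s[:,:,::-1])
print(p,st["tool_rot"])
print("green",blobs(mask(s,(50,100,60),(75,255,255)),10))
print([np.round(proj("side",(p[0],p[1],p[2]-98+z)),1) for z in(0,26,52)],"open",np.round(proj("side",(601.7,-69.8,87)),1))
cv2.imwrite("pics/p8.png",cv2.resize(s[120:230,270:370],(545,600),interpolation=2)[:,:,::-1])
go(601.7,-69.8,190,80)
E
```

```text
[602.07959275 -71.99923316 260.49205592] [-3.14021562e+00  3.03214041e-03  1.39453893e+00]
green [([316.57, 166.33], [312, 157, 10, 19, 169])]
[array([317.3, 173.2]), array([317.2, 165.5]), array([317.1, 157.6])] open [317.3 195.2]
row: [0.23, -0.07, 7.05] [-0.08, 0.17, -0.1] t 20.8 F [ 0.1 -1.2 -1.6] w 18.5
```

View pics/p8.png

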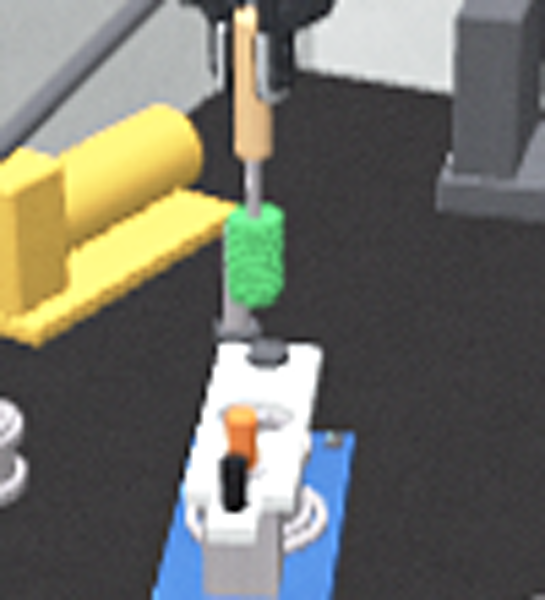

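Crop: the pin is seated in the eye, and the brush hangs over the arm's opening (columns 316.6 and 316.4). Going down.

Request:
move_arm(
  increments=[
    [0.1, 0, 3, 0, 0.2, 0],
    [0.2, 0, 5, 0, 0.2, 0],
    [0.2, 0, 7, 0, 0.2, 0],
    [0.2, 0, 8, 0, 0.2, 0],
    [0.2, 0, 9, 0, 0.2, 0],
    [0.2, 0, 9, 0, 0.2, 0],
  ],
)

```text
clock: 21.4
eef_pos: [602.7, -68.8, 170.4]
tool_rot: [-3.14, -0.001, 1.396]
force: [1.3, 0.9, -1.2]
width: 18.6
```

Request:
move_arm(
  increments=[
    [0, 0, 1, 0, 0, 0],
    [0, 0, 2, 0, 0, 0],
    [0, 0, 3, 0, 0, 0],
    [0, 0, 4, 0, 0, 0],
    [0, 0, 5, 0, 0, 0],
    [0, 0, 5.3, 0, 0, 0],
    [0, 0, 5.3, 0, 0, 0],
  ],
)

```text
clock: 22.1
eef_pos: [603.1, -67.9, 117.6]
tool_rot: [-3.141, -0.002, 1.397]
force: [0.1, 0.1, -1.7]
width: 18.5
```

Request:
move_arm(
  increments=[
    [-0.1, 0, 0.2, 0, 0, 0],
    [-0.1, 0, 0.4, 0, 0, 0],
    [-0.1, 0, 0.6, 0, 0, 0],
    [-0.1, 0, 0.6, 0, 0, 0],
  ],
)

```text
clock: 22.5
eef_pos: [603.8, -69.1, 113.1]
tool_rot: [3.14, -0.002, 1.397]
force: [-0.7, 0.2, 3.8]
width: 18.5
```

Request:
move_arm(
  increments=[
    [0, 0, 0.15, 0, 0, 0],
    [0, 0, 0.15, 0, 0, 0],
  ],
)

```text
clock: 22.7
eef_pos: [604.1, -69.0, 113.0]
tool_rot: [3.139, -0.002, 1.397]
force: [-2.8, 0.0, 12.8]
width: 18.5
```

Request:
move_arm(
  increments=[
    [0, 0, -1, 0, 0, 0],
    [0, 0, -2, 0, 0, 0],
    [0, 0, -3, 0, 0, 0],
    [0, 0, -4, 0, 0, 0],
    [0, 0, -5, 0, 0, 0],
    [0, 0, -5.5, 0, 0, 0],
    [0, 0, -5.5, 0, 0, 0],
    [0, 0, -5.5, 0, 0, 0],
  ],
)

```text
clock: 23.5
eef_pos: [603.0, -69.1, 165.7]
tool_rot: [-3.142, -0.002, 1.397]
force: [-0.5, 0.5, -2.2]
width: 19.0
```

```bash
python3 - <<'E'
from h import *
s=eyes.get_image("side");print("green",blobs(mask(s,(50,100,60),(75,255,255)),5))
go(602.5,-69.5,118,80)
E
```

```text
green [([316.66, 191.28], [312, 186, 9, 13, 82])]
row: [-0.05, -0.03, 4.74] [-0.03, -0.09, 0.06] t 23.55 F [ 0.2 -0.2 -1.7] w 18.7
```

Request:
move_arm(
  increments=[
    [0, 0, 1, 0, 0, 0],
    [0, 0, 2, 0, 0, 0],
    [0, 0, 3, 0, 0, 0],
    [0, 0, 4, 0, 0, 0],
    [0, 0, 4.7, 0, 0, 0],
    [0, 0, 5.1, 0, 0, 0],
    [0, 0, 5.3, 0, 0, 0],
    [0, 0, 5.4, 0, 0, 0],
    [0, 0, 5.5, 0, 0, 0],
    [0, 0, 5.5, 0, 0, 0],
  ],
)

```text
clock: 24.55
eef_pos: [603.4, -68.8, 113.0]
tool_rot: [3.141, -0.002, 1.397]
force: [-3.0, 0.2, 13.3]
width: 18.8
```

Request:
move_arm(
  increments=[
    [0, 0, -2, 0, 0, 0],
    [0, 0, -5, 0, 0, 0],
    [0, 0, -9, 0, 0, 0],
    [0, 0, -13, 0, 0, 0],
    [0, 0, -15, 0, 0, 0],
    [0, 0, -15, 0, 0, 0],
    [0, 0, -15, 0, 0, 0],
  ],
)

```text
clock: 25.25
eef_pos: [603.0, -69.3, 260.7]
tool_rot: [3.141, -0.002, 1.397]
force: [-0.9, -0.5, -2.3]
width: 18.5
```

```bash
python3 - <<'E'
from h import *
print(tool()[0],tool()[2]["width"]);go(442.6,-346.5,260,80.05)
E
```

```text
[602.96443647 -69.31836308 260.65073777] 18.474194967014174
row: [-30.07, -11.01, 0.01] [0.03, -0.09, 0.01] t 25.25 F [-0.9 -0.5 -2.3] w 18.5
```

Both strokes reached bottom (13 N at z 113). Returning the brush.

Request:
move_arm(
  increments=[
    [-30.1, -11, 0, 0, 0, 0],
    [-30.1, -11, 0, 0, 0, 0],
    [-30.1, -11, 0, 0, 0, 0],
    [-30.1, -11, 0, 0, 0, 0],
    [-30.1, -11, 0, 0, 0, 0],
    [-30.1, -11, 0, 0, 0, 0],
    [-30.1, -11, 0, 0, 0, 0],
    [-30.1, -11, 0, 0, 0, 0],
    [-30.1, -11, 0, 0, 0, 0],
    [-30.1, -11, 0, 0, 0, 0],
    [-30.1, -11, 0, 0, 0, 0],
  ],
)

```text
clock: 26.35
eef_pos: [443.8, -345.0, 259.8]
tool_rot: [-3.142, -0.003, 1.4]
force: [0.0, 1.1, -1.2]
width: 18.5
```

```bash
python3 - <<'E'
from h import *
s=eyes.get_image("side");print(tool()[0],"green",blobs(mask(s,(50,100,60),(75,255,255)),5),proj("side",(442.6,-346.5,260-72)));go(442.6,-346.5,160,80.05)
E
```

```text
[ 443.70786781 -345.27467067  259.98241217] green [([394.07, 143.38], [390, 136, 10, 16, 139])] (np.float64(395.748811983392), np.float64(142.26397906542127))
row: [-0.16, -0.09, 10.0] [0.0, -0.14, 0.16] t 26.4 F [-0.8 -1.4 -1.8] w 18.3
```

Request:
move_arm(
  increments=[
    [-0.2, -0.1, 3, 0, 0, 0],
    [-0.2, -0.1, 7, 0, 0, 0],
    [-0.2, -0.1, 10, 0, 0, 0],
    [-0.2, -0.1, 11.5, 0, 0, 0],
    [-0.2, -0.1, 12.5, 0, 0, 0],
    [-0.2, -0.1, 13, 0, 0, 0],
    [-0.2, -0.1, 13, 0, 0, 0],
  ],
)

```text
clock: 27.1
eef_pos: [442.0, -348.1, 130.2]
tool_rot: [3.141, -0.002, 1.398]
force: [-0.4, -0.2, -0.4]
width: 18.5
```

Request:
move_arm(
  increments=[
    [0, 0, 0.7, 0, 0, 0],
    [0, 0, 1.4, 0, 0, 0],
    [0, 0, 1.8, 0, 0, 0],
    [0, 0, 2.1, 0, 0, 0],
    [0, 0, 2.3, 0, 0, 0],
    [0, 0, 2.4, 0, 0, 0],
    [0, 0, 2.4, 0, 0, 0],
  ],
)

```text
clock: 27.8
eef_pos: [441.7, -348.3, 106.3]
tool_rot: [3.141, -0.002, 1.397]
force: [0.1, 0.4, -0.7]
width: 18.5
```

Request:
move_arm(
  increments=[
    [0, 0, 0.1, 0, 0, 0],
    [0, 0, 0.15, 0, 0, 0],
    [0, 0, 0.15, 0, 0, 0],
  ],
)

```text
clock: 28.1
eef_pos: [442.0, -348.5, 106.0]
tool_rot: [3.14, -0.001, 1.397]
force: [-1.7, 1.3, 7.3]
width: 18.6
```

Request:
move_arm(
  increments=[
    [0, 0, 0, 0, 0, 0],
    [0, 0, 0, 0, 0, 0],
    [0, 0, 0, 0, 0, 0],
    [0, 0, 0, 0, 0, 0],
    [0, 0, 0, 0, 0, 0],
    [0, 0, -3, 0, 0, 0],
    [0, 0, -7, 0, 0, 0],
    [0, 0, -12, 0, 0, 0],
    [0, 0, -15, 0, 0, 0],
    [0, 0, -15, 0, 0, 0],
  ],
  grip=0.5,
)

```text
clock: 29.1
eef_pos: [444.2, -350.3, 259.6]
tool_rot: [3.133, 0.003, 1.397]
force: [0.2, -0.3, -0.6]
width: 64.1
```

```bash
python3 - <<'E'
from h import *
s=eyes.get_image("side");t=eyes.get_image("top");cv2.imwrite("pics/s20.png",s[:,:,::-1]);cv2.imwrite("pics/t20.png",t[:,:,::-1])
m=mask(s,(10,80,90),(22,255,255))&(np.arange(640)>375)[None]&(np.arange(640)<415)[None]
print(tool()[0],"wood",blobs(m,20),"green",blobs(mask(s,(50,100,60),(75,255,255)),5),"orange",blobs(mask(s,(3,150,110),(14,255,255)),5))
f=lambda I,x,y:cv2.resize(I[y:y+100,x:x+135],(400,296),interpolation=2)
cv2.imwrite("pics/fin.png",np.vstack([np.hstack([f(s,290,135),f(s,255,250)]),np.hstack([f(t,290,140),f(t,140,215)])])[:,:,::-1])
T0=cv2.imread("pics/top0.png");S0=cv2.imread("pics/side0.png")
for a,b in((T0,t),(S0,s)):
    d=np.abs(a[:,:,::-1].astype(int)-b).max(2)>40;print([x for x in blobs(d,12)])
E
```

```text
[ 441.50811963 -348.59134212  255.05158922] wood [([393.72, 158.28], [391, 147, 7, 23, 116])] green [([392.02, 179.14], [388, 176, 9, 7, 51])] orange [([314.24, 200.3], [312, 197, 5, 9, 33])]
[([391.66, 169.44], [380, 160, 21, 25, 120]), ([339.81, 190.53], [311, 162, 68, 49, 909]), ([626.84, 179.81], [617, 172, 22, 17, 153]), ([366.43, 188.43], [364, 184, 5, 9, 23]), ([369.45, 218.66], [350, 185, 46, 65, 1180]), ([558.92, 190.7], [554, 184, 13, 17, 77]), ([570.56, 192.57], [568, 185, 7, 16, 87]), ([610.08, 216.79], [561, 184, 79, 63, 2907]), ([373.24, 191.48], [368, 190, 11, 5, 25]), ([535.33, 212.05], [529, 210, 14, 6, 43]), ([507.0, 243.23], [505, 240, 4, 7, 13]), ([534.34, 253.14], [529, 251, 12, 5, 44]), ([571.29, 260.95], [568, 250, 8, 22, 149]), ([560.65, 260.94], [558, 260, 6, 3, 17]), ([185.54, 274.13], [179, 270, 14, 10, 98])]
[([403.07, 52.39], [379, 0, 56, 117, 3029]), ([469.66, 47.26], [453, 0, 47, 117, 2721]), ([525.09, 53.89], [506, 0, 58, 148, 1228]), ([539.18, 113.11], [528, 56, 24, 129, 566]), ([568.34, 122.34], [555, 70, 25, 105, 501]), ([545.3, 89.43], [544, 72, 5, 42, 56]), ([551.36, 95.09], [550, 73, 4, 45, 53]), ([525.06, 141.0], [520, 139, 14, 6, 34]), ([530.85, 173.43], [516, 143, 28, 74, 625]), ([515.44, 151.21], [508, 146, 16, 15, 68]), ([577.34, 183.07], [564, 146, 22, 69, 193]), ([501.96, 176.85], [499, 150, 9, 57, 117]), ([329.87, 201.15], [304, 181, 58, 38, 850]), ([539.67, 201.71], [527, 187, 23, 32, 209]), ([561.11, 193.6], [551, 190, 18, 10, 55]), ([518.69, 198.92], [516, 194, 7, 10, 51]), ([311.37, 299.02], [306, 290, 11, 19, 152])]
```

View pics/fin.png

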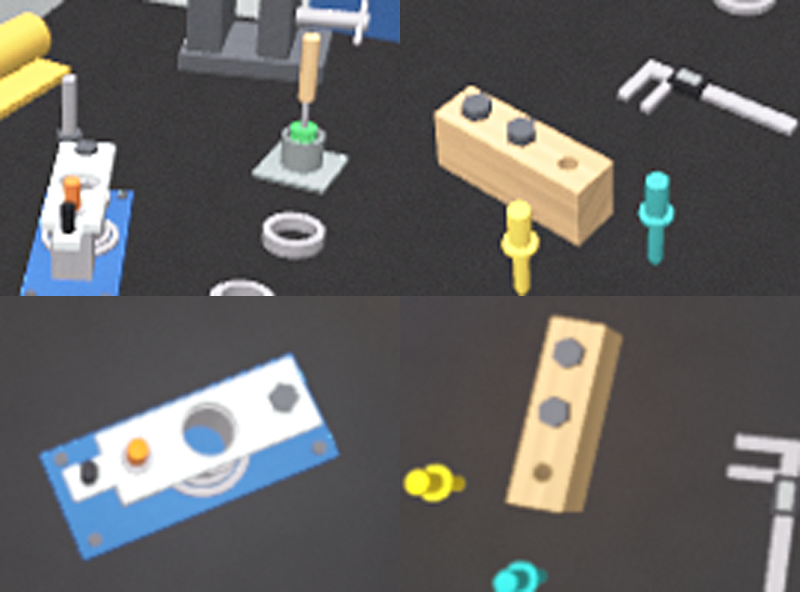

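The final views show the arm shut along the plate with the orange pin through its eye and the bore under the opening. The rack has only its two bolts, the brush stands upright in its cup (col 393.7, as at the start), and nothing else has changed. Handing in.

```bash
python3 -c "
from cell import ctrl
print(ctrl.read_state()['force']);print(ctrl.finish_job())"
```

```text
[ 0.1612551   0.63885229 -1.22905999]
the job is handed in; nothing more can be done
None
```

I finished the task and handed it in at about 29 s on the robot's clock; no verdict is reported.

- **Clamp arm:** I gripped the knob and swung the arm shut until it met its stop. Pushing about 5 mm further only raised the force, to about 11 N sideways and 16 N up.
- **Locking pin:** The orange pin went through the eye into the post with no side resistance. Its shoulder met the arm at the expected height with about 11 N.
- **Scrubbing:** The brush went to the bottom (13 N contact) and up until its foot was 68 mm above the bench, with about 85% of the bristles out. It then went to the bottom again (13 N contact).
- **Brush:** It is back upright in its cup, within about half a pixel of where it started in the side view.

**Last checks:** The final pictures show the arm shut, the pin seated, and the sleeve lined up with the arm's opening. The two rack bolts are still in place. Comparing first and last pictures, only the clamp arm, the pin and the robot have changed.

**What disagreed:**
- **Fingertip height:** The fingertips appeared about 20 mm higher than the reported tool position implies. My first grip on the knob slipped off its top because of this, apparently without moving anything, and I worked 20 mm deeper after that.
- **Gripper width:** The reading is about 2 mm low on objects of known size.
- **Side camera:** It is offset by a little under one pixel.

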